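Take the lift-off lid off the fruit box and stand it in the draining rack

TASK

The lid of the wooden fruit box is to be washed: swing it up on its hinges until it is upright, lift it straight up off the hinge pins, and stand it upright, handle at the top, in the middle slot of the draining rack. Set it right down on the rack's rails before you let go of it, and leave the other things where they are.

Things in the scene. Friction and masses are not known exactly. Their poses are not given: they have to be found in the camera images.
- fruit_box: Light-wood box, fixed, 110 mm deep (x), 166 mm wide (y), 80 mm high, walls 8 mm. Origin: centre of its underside on the worktop; z up; its front is -x, facing the robot's left and somewhat the robot. Behind it two wooden stop posts (y = +18 and -18 mm, front faces at x = 84 mm, tops 135 mm high): the opened lid rests against them, leaning about 6 degrees past upright.
- hinge (a point): Point on the hinge axis at the back of the fruit box (box x = 73, y = 0, z = 86 mm), midway between its two fixed steel pins, which lie along box y at y = +50 and -50 mm, 7.5 mm thick, between steel cheeks. The lid swings freely about them: unless pushed past upright on to the stop posts it falls shut.
- lid: Loose brown wooden lid, 0.2 to 0.4 kg. Origin on its hinge axis, at hinge while on the pins. Own frame: plate 12 mm thick (z -6 to 6), x -16 to -135 mm, 170 mm wide (y). Closed: level, z up, front edge 7 mm beyond the box. Upright: -x points up, z to the back. A batten 8 mm deep under it keeps the closed lid from sliding off.
- hook (a point): Middle of the lower ends of the lid's two steel hinge hooks, at lid x = +12 mm, y = z = 0. The hooks are 24 mm wide (at lid y = +50 and -50 mm) and 20 mm thick. Their 10 mm wide slots open towards lid +x, so the upright lid comes off the pins when lifted straight up by about 17 mm.
- handle (a point): Middle of the bar of the bow handle on the lid's front edge: round steel, 12 mm thick, about 80 mm long along lid y, at lid x = -163 mm, z = 0; the opening between bar and plate is 22 mm wide. The space under the handle, in front of the box, is free.
- rack: Draining rack, fixed: two light-wood rails along its x (150 mm long, 36 mm wide, tops 20 mm high) at y = +50 and -50 mm; in each stand four steel rods, 8 mm thick, tops 100 mm above the worktop, at x = -66, -22, 22, 66 mm: three slots running along y, each 36 mm clear. Origin: centre of its underside, z up.
- slot (a point): Middle of the rack's middle slot at the height of the rail tops (rack x = 0, y = 0, z = 20 mm). The lid stands here on its two hinge hooks on the two rails, its width along rack y, its origin 12 mm above this point. A toaster 190 mm high (world x over 0.45 m) stands between box and rack, a tall cupboard (x over 0.36, y under -0.48 m) right of the rack, a wall cupboard above x = 0.62 m.
- mandarin: Mandarin, 60 mm, lying in the fruit box under the lid; origin at its underside.
- lemon: Lemon, 78 x 55 x 56 mm, lying on the worktop; origin at its underside. To be left alone.
- butter: Block of wrapped butter, 73 x 102 x 37 mm, on the worktop; origin at its underside. To be left alone.
- jar: Clear jar with a screw cap, 84 mm across and 120 mm high, behind the rack; origin at its underside. To be left alone.
- canister: White canister, 72 mm across and 100 mm high, standing behind the fruit box; origin at its underside. To be left alone.
- spoon: Steel spoon, 188 mm long, on the worktop at the left; origin at its underside. To be left alone.

How it is judged:
By the outcome, as a careful person would: the job done as asked, in the order asked, and still so for the second after the job is handed in, with the robot touching nothing.
It also fails if it takes over 64 s, if anything falls off the work surface, if the arm or the gripper's body presses on something with over 40 N, if the wrist force passes 120 N, or if a joint passes its speed limit or range.

ROBOT

A 6-joint arm with a two-finger parallel gripper is mounted at the origin on a cart in front of the work surface, level with it; the furniture and walls round the work are solid. World frame = base frame: x ahead of the robot, y to its left, z up, the work surface at z = 0. Lengths are in mm, angles in rad, forces in N, time in s.
With the tool pointing down it reaches from about 375 to 975 mm from the base axis. Payload 3.8 kg.
Tool frame: the origin (TCP) lies midway between the tips of the shut fingers; the grasp point (between the pads) lies 19 mm behind it (r.hold_point_z is the distance from the TCP to the grasp point, in mm); z points along the fingers, y is the line along which they close (so a half turn about z gives the same grasp; the last joint's range is limited). The gripper opens to 88 mm and grips with 3 to 60 N. Pads are 18 mm wide; open, the fingers measure 123 mm over their backs; the gripper's body (75 mm by 187 mm) begins 45 mm behind the grasp point.
Start: joints at [1.122, 0.264, 1.604, -0, 1.274, -0.037], TCP at [270.172, 618.567, 238.706] pointing down, gripper open.
Joint ranges: [-2.63, 2.63], [-0.94, 2.18], [0.31, 2.57], [-1.31, 4.45], [0, 2.66], [-2.55, 2.55]. Speed limits (rad/s): [2.57, 2.57, 3.14, 3.14, 3.14, 3.14].

INTERFACE

Orientations are given as a 3x3 rotation matrix whose columns are the frame's x, y, z axes.
In Python, from station import r gives the robot as it stands. The module is installed in compiled form; this text tells all that it offers. Calls block until the motion is done:
- r.goto(position, orientation): joint-space move of the TCP to a pose.
- r.move_l(position, attitude=None, rate=150, force_limit=None): straight line of the TCP; attitude=None keeps the orientation; rate is the mean speed in mm/s. With force_limit (N) it stops when the force on the tool has changed by that much, and returns True; else False.
- r.set_joints(angles): joint-space move.
- r.set_gripper(opening, force=None): opening from 0.0 (shut) to 1.0 (fully open); force is the grip in N (None keeps the last); returns when the fingers have stopped.
- r.hold(seconds).
- r.solve_ik(position, orientation): joint angles nearest the present ones, or None.
- r.get_obs(): the state.
- r.read_camera(name): name is "side" or "top"; returns the picture (420x560x3 uint8, red, green, blue); there is no depth.
- r.camera_model(name): a dict with "K" (3x3 intrinsics, pixels), "k1" (the pictures are not rectified: a ray, as slopes to the right and down, at radius r is drawn at 1 + k1 r^2 times it, then the intrinsics apply), "rvec" (rotation vector, rad) and "tvec" (3), from world to camera coordinates, as OpenCV has them. Camera axes: x right, y down, z forward; pixel columns grow to the right and rows downward; lengths in mm; the calibration is good to about 2 mm. A picture is of the moment at which its call begins. camera_model takes no time and is no camera call.
A pose or a line that the arm cannot do raises r.IKError and nothing moves.
- r.finish_job(): hands the job in; it is judged then, once.
Trained networks look in the newest picture that a camera, given by its name, has taken for a name from the list of things; names that differ only in an ending like _2 or _b are one class to them, and where a whole thing is asked for, a point or a joint stands for the part that bears it (a point fixed in the world has none). Each returns a list of dicts, best first, with "confidence" (0 to 1); they miss things now and then, are a little off and sometimes report something else, mostly with a low value. They report only what shows in the picture. A call takes as long as a camera call.
- r.recognise(thing, camera): "box" ([centre column, centre row, width, height] in pixels, round what is visible of it).
- r.tip_of(thing, camera): "xy" ([column, row] in pixels: a listed point, or the origin of a listed thing).
The state is a dict: "clock": time; "joint_positions": joint angles; "qvel": joint speeds; "joint_efforts": joint torques, N m; "ee_pos": TCP position; "tool_rot": TCP orientation; "ft_force": force on the tool from outside, world axes, zero at the start; "ft_torque": the same for the moment, N m; "opening": opening from 0.0 (shut) to 1.0 (fully open); "grip_force": force on a finger pad.
Only numpy, scipy, OpenCV 4.12 (cv2) and the standard library are available. Lean on these libraries where they do the work, as an engineer would, in place of code of your own. Each camera call takes 0.05 s, during which the arm holds its last target. There are 200 camera calls.

## Working session

There is one attempt and no reset: what is moved stays moved. The work goes in short steps, each a Python script; the robot and the scene stay as the last script left them, time stands still between calls to the robot, and variables do not carry over. Pictures are saved under pics/ and viewed, at most 10 in all, crops included, and the job is handed in when it is done.

```bash
mkdir -p pics; cat > h.py <<'E'
import numpy as np, cv2
from station import r
def save(name,cam):
    im=r.read_camera(cam); cv2.imwrite(f'pics/{name}.png',im[:,:,::-1]); return im
def model(cam):
    m=r.camera_model(cam); R=cv2.Rodrigues(np.array(m['rvec'],float))[0]; t=np.array(m['tvec'],float).ravel()
    return np.array(m['K'],float),float(m['k1']),R,t
def ray(cam,uv):
    K,k1,R,t=model(cam)
    p=cv2.undistortPoints(np.array([[uv]],float),K,np.array([k1,0,0,0.]))[0,0]
    return -R.T@t, R.T@np.array([p[0],p[1],1.])
def at_z(cam,uv,z):
    c,d=ray(cam,uv); return c+d*(z-c[2])/d[2]
def tri(uvs):
    A=np.zeros((3,3));b=np.zeros(3);L=[]
    for cam,uv in uvs:
        c,d=ray(cam,uv); d=d/np.linalg.norm(d); P=np.eye(3)-np.outer(d,d); A+=P;b+=P@c; L.append((c,P))
    x=np.linalg.solve(A,b); return x,[round(float(np.linalg.norm(P@(x-c))),1) for c,P in L]
def proj(cam,X):
    K,k1,R,t=model(cam)
    return cv2.projectPoints(np.array(X,float).reshape(-1,3),R,t,K,np.array([k1,0,0,0.]))[0][:,0]
E
python3 - <<'E'
from h import *
np.set_printoptions(precision=1,suppress=True)
a=save('top0','top');b=save('side0','side')
cv2.imwrite('pics/a.png',cv2.resize(a,(800,600))[:,:,::-1]);cv2.imwrite('pics/b.png',cv2.resize(b,(800,600))[:,:,::-1])
for c in('top','side'):
    K,k1,R,t=model(c);print(c,K.ravel(),k1,-R.T@t)
    for n in['hinge','handle','hook','lid','slot','rack','fruit_box','butter','lemon','canister','jar','spoon']:
        print(n,[(np.array(d['xy']),round(d['confidence'],2)) for d in r.tip_of(n,c)[:2]],end=' ')
        if n in('lid','rack','fruit_box'): print([(np.array(d['box']),round(d['confidence'],2)) for d in r.recognise(n,c)[:2]],end='')
        print()
print(r.get_obs()['clock'])
E
```

```text
top [431.7   0.  278.1   0.  431.7 208.4   0.    0.    1. ] -0.028012735908583275 [ 420.2   93.1 1336.6]
hinge [(array([288. , 222.6]), 0.62)] 
handle [(array([234.4, 239.6]), 0.59), (array([196.3, 247.8]), 0.59)] 
hook [(array([292.8, 222.6]), 0.71)] 
lid [(array([289.1, 222.9]), 0.58)] [(array([263.8, 230.8,  69.2,  65.7]), 0.8)]
slot [(array([416.9, 226.8]), 0.94), (array([121.6, 235.3]), 0.63)] 
rack [(array([413.9, 228.3]), 0.8)] [(array([418.9, 228.3,  49.4,  49.6]), 0.84)]
fruit_box [(array([349.9, 249.7]), 0.2)] [(array([288.9, 223.6,  17.2,  19. ]), 0.75)]
butter [(array([350. , 246.4]), 0.57)] 
lemon [(array([197.9, 245.3]), 0.89), (array([416.1, 228.6]), 0.16)] 
canister [(array([273.9, 161.2]), 0.91)] 
jar [(array([418.8, 151.8]), 0.84)] 
spoon [(array([120.4, 235.5]), 0.59), (array([416.7, 228.7]), 0.27)] 
side [438.8   0.  277.1   0.  438.8 209.3   0.    0.    1. ] -0.1302937035447197 [-211.2 -983.8 1036.6]
hinge [(array([275.1, 222. ]), 0.73)] 
handle [] 
hook [(array([272.4, 223.1]), 0.73), (array([286. , 278.9]), 0.68)] 
lid [(array([273.5, 222.6]), 0.89)] [(array([258.2, 215.9,  53.6,  32.1]), 0.77)]
slot [(array([340.3, 310.3]), 0.92)] 
rack [(array([338. , 309.8]), 0.73)] [(array([331.1, 302.5,  42.5,  70.3]), 0.69)]
fruit_box [(array([256.8, 232.5]), 0.75)] [(array([256.4, 229.8,  56.8,  39.4]), 0.76)]
butter [(array([284.9, 277.3]), 0.88)] 
lemon [(array([219.8, 208.9]), 0.59)] 
canister [(array([304.1, 218.2]), 0.69), (array([339.2, 311. ]), 0.4)] 
jar [(array([306.3, 213.7]), 0.2)] 
spoon [(array([204.7, 181.8]), 0.42)] 
1.6
```

View pics/a.png

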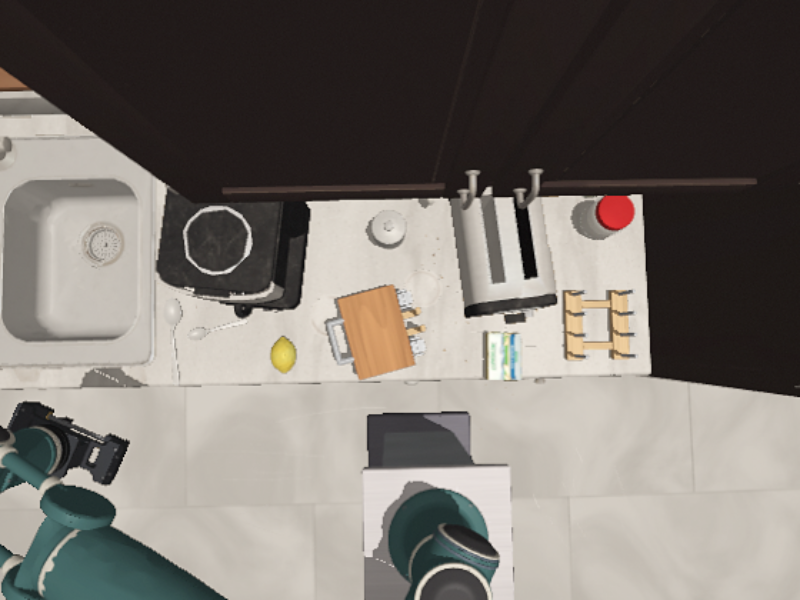

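View pics/b.png

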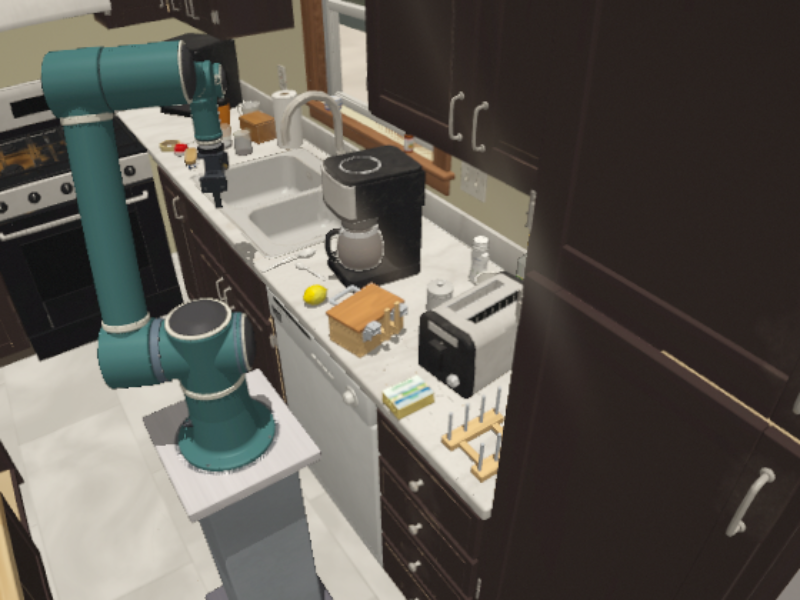

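The top picture shows the lid at about (375,332), with the handle to its left at (338,342). The lemon is at (283,354), in line with the handle, and the rack is at (598,325). The side picture agrees, with the rack partly hidden by the cupboard. Next I fit the box and rack poses.

```bash
cat > fit.py <<'E'
from h import *
from scipy.optimize import least_squares
np.set_printoptions(precision=1,suppress=True)
a=cv2.imread('pics/top0.png');hsv=cv2.cvtColor(a,cv2.COLOR_BGR2HSV)
def mask(x0,x1,y0,y1,lo,hi):
    m=np.zeros(a.shape[:2],np.uint8); m[y0:y1,x0:x1]=cv2.inRange(hsv,lo,hi)[y0:y1,x0:x1]; return m
m=mask(225,295,190,275,(5,90,60),(20,255,255))
m=cv2.morphologyEx(m,cv2.MORPH_OPEN,np.ones((7,7)))
ys,xs=np.nonzero(m)
P=np.array([at_z('top',(x,y),92)[:2] for x,y in zip(xs,ys)]).astype(np.float32)
(c,s,ang)=cv2.minAreaRect(P); print('lid rect',c,s,ang,len(P),P.mean(0))
bx=cv2.boxPoints((c,s,ang));print(bx)
for n,uv,z in[('hinge',(288,222.6),86),('handle',(234.4,239.6),86),('slot',(416.9,226.8),20),('rack',(413.9,228.3),0),('lemon',(197.9,245.3),0),('butter',(350,246.4),0),('canister',(273.9,161.2),0),('jar',(418.8,151.8),0)]:
    print(n,at_z('top',uv,z))
print('side slot',at_z('side',(340.3,310.3),20),'side hinge',at_z('side',(275.1,222),86),'tri',tri([('top',(288,222.6)),('side',(275.1,222))]))
# rack rails
m2=mask(385,450,195,260,(8,40,120),(30,255,255))
ys,xs=np.nonzero(m2);Q=np.array([at_z('top',(x,y),20)[:2] for x,y in zip(xs,ys)]).astype(np.float32)
print('rack',cv2.minAreaRect(Q),Q.min(0),Q.max(0))
big=cv2.resize(a[190:275,220:300],None,fx=5,fy=5,interpolation=cv2.INTER_CUBIC)
big2=cv2.resize(a[190:275,385:455],None,fx=5,fy=5,interpolation=cv2.INTER_CUBIC)
cv2.imwrite('pics/c.png',np.hstack([big,big2])); 
print(r.get_obs()['tool_rot'])
E
python3 fit.py
```

```text
lid rect (442.1615295410156, 118.15180206298828) (168.74758911132812, 120.28595733642578) 14.091062545776367 2380 [441.9 118.9]
[[345.7 155.9]
 [375.   39.3]
 [538.6  80.4]
 [509.4 197. ]]
hinge [466.9  46.   86. ]
handle [421.2 202.   86. ]
slot [ 447.6 -352.2   20. ]
rack [ 443.6 -349.3    0. ]
lemon [406.2 322.1   0. ]
butter [ 392.2 -147.4    0. ]
canister [663.2  82.3   0. ]
jar [ 684.5 -376.     0. ]
side slot [ 436.4 -359.7   20. ] side hinge [473.5  42.8  86. ] tri (array([470. ,  44.1,  86.3]), [3.7, 3.7])Traceback (most recent call last):
  File "fit.py", line 18, in <module>
    ys,xs=np.nonzero(m2);Q=np.array([at_z('top',(x,y),20)[:2] for x,y in zip(xs,ys)]).astype(np.float32)
                                     ~~~~^^^^^^^^^^^^^^^^
  File "h.py", line 13, in at_z
    c,d=ray(cam,uv); return c+d*(z-c[2])/d[2]
        ~~~^^^^^^^^
  File "h.py", line 9, in ray
    K,k1,R,t=model(cam)
             ~~~~~^^^^^
  File "h.py", line 6, in model
    m=r.camera_model(cam); R=cv2.Rodrigues(np.array(m['rvec'],float))[0]; t=np.array(m['tvec'],float).ravel()
ValueError: time passes only in moves, steps and waits
```

```bash
python3 - <<'E'
import re
s=open('h.py').read()
s=s.replace("def model(cam):\n    m=r.camera_model(cam);","import functools,pickle,os\n@functools.lru_cache(None)\ndef model(cam):\n    f=f'cam_{cam}.pkl'\n    if not os.path.exists(f): pickle.dump(r.camera_model(cam),open(f,'wb'))\n    m=pickle.load(open(f,'rb'));")
open('h.py','w').write(s)
E
cat >> fit.py <<'E'
b=cv2.imread('pics/side0.png');hb=cv2.cvtColor(b,cv2.COLOR_BGR2HSV)
X=np.array([.2435,-.97,0]);Y=np.array([.97,.2435,0]);H=np.array([460.5,44.9,86])
pts=[H+X*x+Y*y+[0,0,z] for x,y,z in[(-16,-85,6),(-16,85,6),(-135,85,6),(-135,-85,6),(-163,-40,0),(-163,40,0)]]
S=np.array([438,-353,0])
rp=[S+[x,y,100] for x in(-66,-22,22,66) for y in(-50,50)]
rr=[S+[x,y,20] for x in(-75,75) for y in(-68,-32,32,68)]
def ov(im,cam,x0,x1,y0,y1,f):
    g=cv2.resize(im[y0:y1,x0:x1],None,fx=f,fy=f,interpolation=cv2.INTER_CUBIC)
    for q,col in((pts,(255,0,0)),(rp,(0,0,255)),(rr,(0,160,0))):
        for u,v in proj(cam,q): cv2.circle(g,(int((u-x0+.5)*f),int((v-y0+.5)*f)),2,col,-1)
    return g
A=np.hstack([ov(a,'top',222,302,195,270,5),ov(a,'top',385,455,195,270,5)])
B=np.hstack([ov(b,'side',225,290,190,255,4),ov(b,'side',300,355,260,325,4)])
B=cv2.copyMakeBorder(B,0,0,0,A.shape[1]-B.shape[1],cv2.BORDER_CONSTANT)
cv2.imwrite('pics/d.png',np.vstack([A,B])[:600]);print(A.shape,B.shape)
E
python3 fit.py
```

```text
lid rect (442.1615295410156, 118.15180206298828) (168.74758911132812, 120.28595733642578) 14.091062545776367 2380 [441.9 118.9]
[[345.7 155.9]
 [375.   39.3]
 [538.6  80.4]
 [509.4 197. ]]
hinge [466.9  46.   86. ]
handle [421.2 202.   86. ]
slot [ 447.6 -352.2   20. ]
rack [ 443.6 -349.3    0. ]
lemon [406.2 322.1   0. ]
butter [ 392.2 -147.4    0. ]
canister [663.2  82.3   0. ]
jar [ 684.5 -376.     0. ]
side slot [ 436.4 -359.7   20. ] side hinge [473.5  42.8  86. ] tri (array([470. ,  44.1,  86.3]), [3.7, 3.7])
rack ((458.13458251953125, -343.7123107910156), (160.06451416015625, 168.7189178466797), 88.58393096923828) [ 371.9 -423.5] [ 544.4 -264.5]
[[-0.9  0.4  0. ]
 [ 0.4  0.9 -0. ]
 [-0.  -0.  -1. ]]
(375, 750, 3) (260, 750, 3)
```

View pics/d.png

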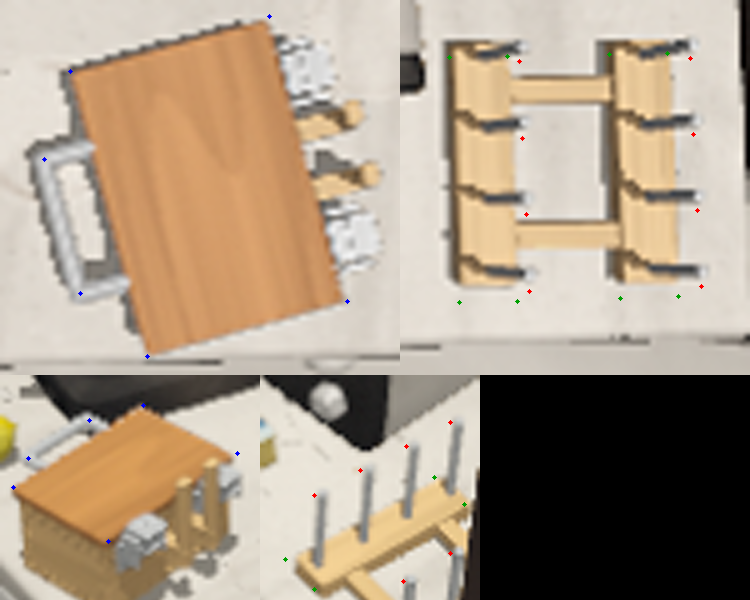

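The overlay shows the lid fit holding in both views. The rack needs moving about 9 mm in +x: its rod tops in the left column run from (521,47) to (526,270). I refit the rack from the rod tops and check IK for the whole plan.

```bash
cat > plan.py <<'E'
from h import *
np.set_printoptions(precision=2,suppress=True)
X=np.array([.2435,-.97,0]);X/=np.linalg.norm(X);Y=np.array([-X[1],X[0],0]);Z=np.array([0,0,1.])
H=np.array([460.5,44.9,86.])
TIP=10.  # bar this far behind the TCP
def bar(phi,R=163.):   # lid opened by phi
    return H+R*(-np.cos(phi)*X+np.sin(phi)*Z)
def rot(psi,s):        # tool pitched psi below horizontal, in lid plane; s=+-1 half turn
    t=np.cos(psi)*X-np.sin(psi)*Z; c=s*(np.sin(psi)*X+np.cos(psi)*Z)
    return np.column_stack([np.cross(c,t),c,t])
def down(yaw):         # tool down, tool y (closing) at yaw
    y=np.array([np.cos(yaw),np.sin(yaw),0]); return np.column_stack([np.cross(y,-Z),y,-Z])
D=np.deg2rad
E
cat > t.py <<'E'
from plan import *
from scipy.optimize import least_squares
L=[(521,47),(522,122),(525,196),(526,270)];Rr=[(690,45),(693,119),(697,193),(698,270)]
top=np.array([((u-400)/5+384.5,v/5+194.5) for u,v in L+Rr])
sd=np.array([((u-260)/4+299.5,(v-375)/4+259.5) for u,v in [(320,493),(366,468),(411,446),(456,421)]])
def pts(p):
    c,s=np.cos(p[2]),np.sin(p[2])
    f=lambda x,y:[p[0]+c*x-s*y,p[1]+s*x+c*y,100]
    return [f(x,y) for y in(50,-50) for x in(66,22,-22,-66)]
def res(p,both=True):
    q=pts(p); e=(proj('top',q)-top).ravel()
    if both: e=np.r_[e,(proj('side',q[3::-1])-sd).ravel()]
    return e
for b in(False,True):
    o=least_squares(res,[446,-353,0],args=(b,));print(o.x,np.abs(o.fun).max())
Sx,Sy,th=o.x
for s in(1,-1):
    for phi,psi in((0,50),(30,60),(60,73),(90,88),(96,90)):
        R=rot(D(psi),s);p=bar(D(phi))+TIP*R[:,2];print(s,phi,p,r.solve_ik(p,R),r.solve_ik(p-60*R[:,2],R))
    p=bar(D(90));print('up',r.solve_ik(p+[0,0,200],rot(D(90),s)))
for k in(0,np.pi):
    R=down(th+k)
    for z in(195,420): print('rack',k,r.solve_ik(np.array([Sx,Sy,z-TIP]),R))
E
python3 t.py
```

```text
[ 447.6  -352.79   -0.01] 0.6419411006797588
[ 446.36 -352.7    -0.  ] 1.2804075829724582
1 0 [422.38 196.76  78.34] [ 0.79  0.3   2.06 -0.62  1.26  2.45] [ 0.85  0.27  1.99 -0.57  1.36  2.43]
1 30 [427.35 176.96 158.84] [ 0.68  0.08  2.07 -0.5   1.27  2.22] [ 0.73  0.05  1.99 -0.47  1.38  2.21]
1 60 [441.37 121.11 217.6 ] [ 0.43 -0.1   2.07 -0.31  1.25  1.86] [ 0.46 -0.14  1.99 -0.3   1.36  1.86]
1 90 [460.58  44.56 239.01] [ 0.07 -0.15  2.04 -0.04  1.25  1.4 ] [ 0.07 -0.18  1.96 -0.04  1.36  1.4 ]
1 96 [464.65  28.37 238.11] [ 0.01 -0.14  2.03 -0.    1.25  1.33] [ 0.01 -0.17  1.95 -0.    1.36  1.33]
up [ 0.04 -0.2   1.71 -0.    1.64  1.37]
-1 0 [422.38 196.76  78.34] [ 0.79  0.3   2.06 -0.62  1.26 -0.69] [ 0.85  0.27  1.99 -0.57  1.36 -0.71]
-1 30 [427.35 176.96 158.84] [ 0.68  0.08  2.07 -0.5   1.27 -0.92] [ 0.73  0.05  1.99 -0.47  1.38 -0.93]
-1 60 [441.37 121.11 217.6 ] [ 0.43 -0.1   2.07 -0.31  1.25 -1.28] [ 0.46 -0.14  1.99 -0.3   1.36 -1.28]
-1 90 [460.58  44.56 239.01] [ 0.07 -0.15  2.04 -0.04  1.25 -1.74] [ 0.07 -0.18  1.96 -0.04  1.36 -1.74]
-1 96 [464.65  28.37 238.11] [ 0.01 -0.14  2.03 -0.    1.25 -1.81] [ 0.01 -0.17  1.95 -0.    1.36 -1.81]
up [ 0.04 -0.2   1.71 -0.    1.64 -1.77]
rack 0 [-0.71  0.1   1.89 -0.    1.14 -0.71]
rack 0 [-0.71  0.    1.59 -0.    1.55 -0.71]
rack 3.141592653589793 [-0.71  0.1   1.89 -0.    1.14  2.43]
rack 3.141592653589793 [-0.71  0.    1.59 -0.    1.55  2.43]
```

```bash
python3 - <<'E'
from plan import *
R=rot(D(50),-1);p=bar(0)+TIP*R[:,2]
r.set_gripper(0.45)
r.goto(p-130*R[:,2],R)
print(r.move_l(p-45*R[:,2],R,rate=150))
print('contact',r.move_l(p,R,rate=60,force_limit=8),r.get_obs()['ee_pos']-p)
a=save('top1','top');b=save('side1','side')
f=lambda im,x0,x1,y0,y1,k:cv2.resize(im[y0:y1,x0:x1],None,fx=k,fy=k,interpolation=cv2.INTER_CUBIC)
cv2.imwrite('pics/e.png',np.hstack([f(a,190,270,190,280,5),f(b,205,285,160,250,5)])[:,:,::-1])
print(r.get_obs()['clock'],r.get_obs()['ft_force'])
E
```

```text
False
contact False [0.19 0.14 0.11]
5.5083 [ 0.17 -0.91 -0.18]
```

View pics/e.png

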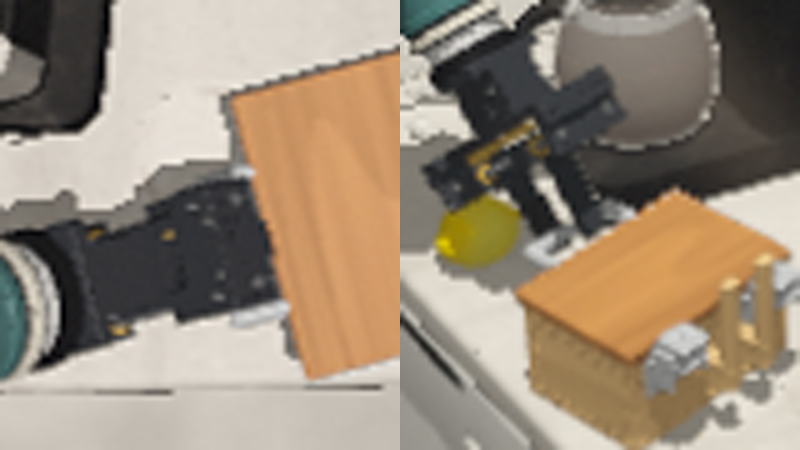

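The picture shows the fingers straddling the handle bar at about (575,235) in the right crop. The gripper body clears the lemon at (480,235). Next I grip and swing.

```bash
python3 - <<'E'
from plan import *
r.set_gripper(0.0,12)
o=r.get_obs();print(o['opening']*88,o['grip_force'],o['ft_force'])
if 9<o['opening']*88<15:
    for phi in list(range(8,89,8))+[90]:
        psi=50+40*phi/90; R=rot(D(psi),-1)
        hit=r.move_l(bar(D(phi))+TIP*R[:,2],R,rate=70,force_limit=20)
        o=r.get_obs();print(phi,hit,o['ft_force'],round(o['opening']*88,1))
        if hit or o['opening']*88<9: break
    a=save('top2','top');b=save('side2','side')
    f=lambda im,x0,x1,y0,y1,k:cv2.resize(im[y0:y1,x0:x1],None,fx=k,fy=k,interpolation=cv2.INTER_CUBIC)
    cv2.imwrite('pics/f.png',np.hstack([f(a,230,310,190,280,5),f(b,215,295,160,250,5)])[:,:,::-1])
print(o['clock'])
E
```

```text
11.425620543893896 11.999412328004837 [-1.55  4.93 -2.68]
8 False [-2.33  6.41 -1.35] 11.3
16 False [-2.92  7.64  0.23] 11.4
24 False [-4.16  8.01  1.61] 11.4
32 False [-4.16  8.47  3.59] 11.6
40 False [-3.96  7.71  5.12] 11.5
48 False [-3.47  6.84  7.19] 11.5
56 False [-2.64  6.36  6.06] 11.4
64 False [-0.77  4.37  5.58] 11.7
72 False [1.09 2.66 2.9 ] 11.3
80 False [0.56 1.55 1.15] 11.5
88 False [ 0.14  1.86 -0.81] 11.2
90 False [-0.53  0.35 -3.07] 11.7
11.425
```

View pics/f.png

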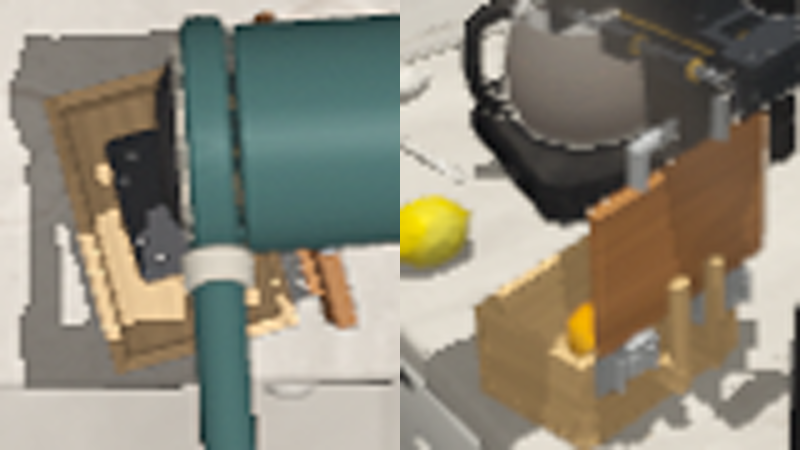

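The lid stands upright on its pins, with the plate at about (680,230) in the right crop, the hooks seated and the gripper on the handle. Next I tighten the grip and lift straight up.

```bash
python3 - <<'E'
from plan import *
r.set_gripper(0.0,50); R=rot(D(90),-1); p=bar(D(90))+TIP*R[:,2]
o=r.get_obs();print(o['opening']*88,o['ft_force'],o['ee_pos']-p)
for dz in(8,16,24,35):
    h=r.move_l(p+[0,0,dz],R,rate=40,force_limit=20);o=r.get_obs();print(dz,h,o['ft_force'],o['ft_torque'],o['opening']*88)
    if h: break
else:
    r.move_l(p+[0,0,175],R,rate=120);r.hold(.3);o=r.get_obs();print(o['ft_force'],o['ft_torque'],o['opening']*88)
b=save('side3','side')
cv2.imwrite('pics/g.png',cv2.resize(b[110:260,180:330],(600,600),interpolation=cv2.INTER_CUBIC)[:,:,::-1])
print(o['clock'])
E
```

```text
10.49774979296445 [-0.15  0.55 -4.37] [-0.56  0.32 -0.56]
8 False [ 0.31  1.56 -2.86] [ 0.31  0.15 -0.  ] 10.40863119923969
16 False [-0.91  0.19 -4.  ] [ 0.04  0.05 -0.05] 10.562980973394021
24 False [-0.6  -0.04 -3.16] [ 0.01  0.05 -0.  ] 10.33960273787812
35 False [-0.36 -0.15 -3.54] [ 0.06 -0.04 -0.01] 10.399811431447134
[-0.22  0.48 -3.79] [0.11 0.01 0.01] 10.319940290005556
14.8333
```

View pics/g.png

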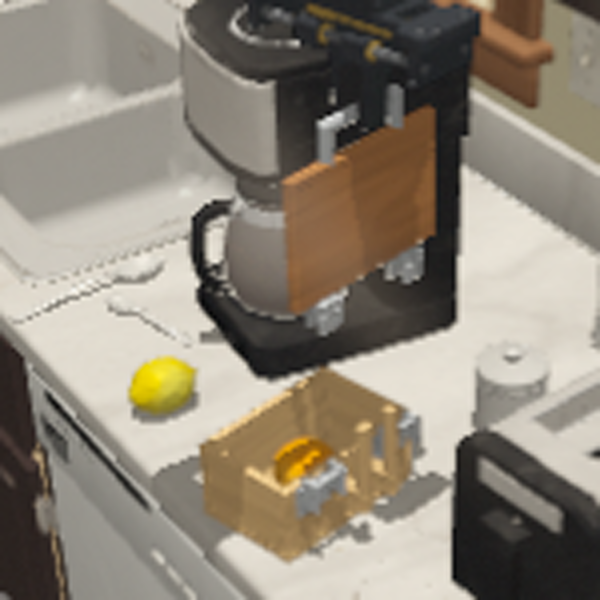

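The lid is off and hanging upright, with its hooks at (325,312) and (405,262), weighing about 0.39 kg. Next I carry it over the toaster to the rack.

```bash
python3 - <<'E'
from plan import *
S=np.array([447,-352.7,0]); R=down(0.)
p0=r.get_obs()['ee_pos']
r.move_l([p0[0]-8,-110,p0[2]],None,rate=180)
r.move_l(S+[0,0,p0[2]],R,rate=180)
r.move_l(S+[0,0,285],R,rate=120);r.hold(.3)
o=r.get_obs();print(o['ee_pos'],o['ft_force'],o['ft_torque'],o['opening']*88)
a=save('top4','top');b=save('side4','side')
for c in('top','side'):
    for n in('hook','handle'):print(c,n,[(np.array(d['xy']),round(d['confidence'],2)) for d in r.tip_of(n,c)[:2]])
    print(proj(c,[S+[0,0,285+10-175],S+[0,0,295],*[S+[0,y,120] for y in(50,-50)]]))
f=lambda im,x0,x1,y0,y1,k:cv2.resize(im[y0:y1,x0:x1],None,fx=k,fy=k,interpolation=cv2.INTER_CUBIC)
cv2.imwrite('pics/i.png',np.hstack([f(a,380,460,180,280,5),f(b,290,370,230,330,5)])[:,:,::-1])
print(o['clock'])
E
```

```text
[ 447.2  -352.86  285.58] [-0.62  0.42 -4.16] [-0.01  0.05 -0.  ] 10.497247575692777
top hook [(array([429.5, 226. ]), 0.76)]
top handle [(array([456.7, 224.8]), 0.57), (array([275.3, 164. ]), 0.4)]
[[428.81 226.  ]
 [454.69 223.82]
 [411.41 226.41]
 [446.16 225.6 ]]
side hook [(array([342. , 283.4]), 0.88)]
side handle [(array([347.1, 239.1]), 0.65)]
[[344.31 284.15]
 [349.89 237.53]
 [333.15 274.25]
 [356.01 294.52]]
19.3833
```

View pics/i.png

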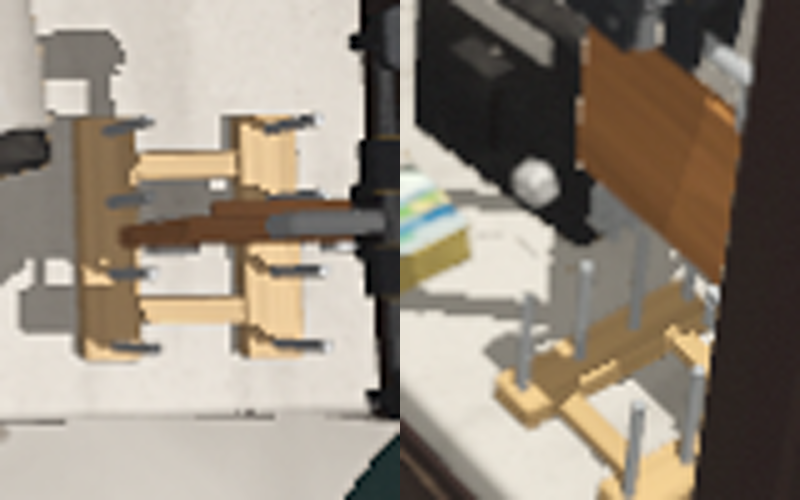

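The top crop shows the lid's lower left edge at about (125,237), midway between the rods at rows 200 and 272, and the hook detections match the prediction within about 2 px. I lower it until it touches.

```bash
python3 - <<'E'
from plan import *
S=np.array([447,-352.7,0]); R=down(0.)
h=r.move_l(S+[0,0,200],R,rate=70,force_limit=10);o=r.get_obs();print(h,o['ee_pos'],o['ft_force'],o['ft_torque'])
if not h:
    h=r.move_l(S+[0,0,172],R,rate=20,force_limit=6);r.hold(.3);o=r.get_obs();print(h,o['ee_pos'],o['ft_force'],o['ft_torque'],o['opening']*88)
a=save('top5','top');b=save('side5','side')
for c in('top','side'):
    for n in('hook','handle'):print(c,n,[(np.array(d['xy']),round(d['confidence'],2)) for d in r.tip_of(n,c)[:2]])
    print(proj(c,[S+[0,0,20],S+[0,0,195]]))
f=lambda im,x0,x1,y0,y1,k:cv2.resize(im[y0:y1,x0:x1],None,fx=k,fy=k,interpolation=cv2.INTER_CUBIC)
cv2.imwrite('pics/j.png',np.hstack([f(a,380,460,180,280,5),f(b,290,370,230,330,5)])[:,:,::-1])
print(o['clock'])
E
```

```text
False [ 447.35 -353.    200.69] [ 0.77 -0.19 -2.81] [-0.1   0.07 -0.05]
True [ 446.96 -352.94  185.06] [ 0.39 -0.7   5.51] [-0.03  0.04 -0.04] 10.180034845483918
top hook [(array([417.9, 228.3]), 0.82), (array([198.2, 247.3]), 0.71)]
top handle [(array([442. , 225.5]), 0.57)]
[[417.06 226.99]
 [438.95 225.15]]
side hook [(array([339.8, 306.5]), 0.67)]
side handle [(array([342.1, 264.3]), 0.59)]
[[341.46 307.31]
 [346.61 265.19]]
22.175
```

View pics/j.png

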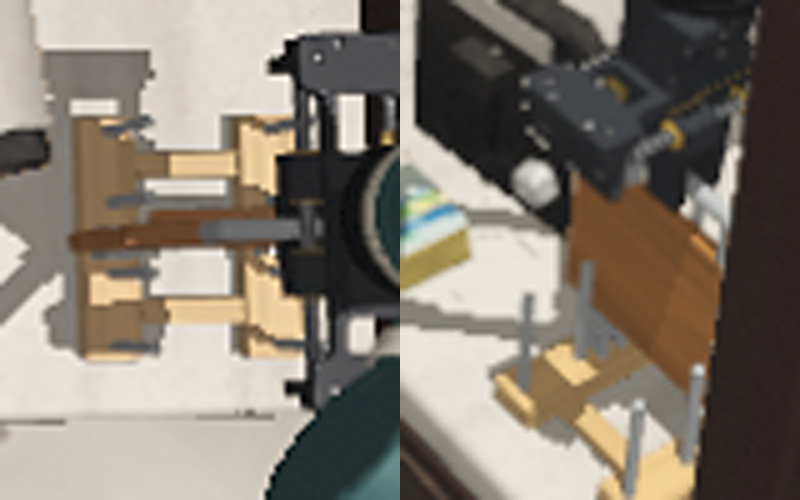

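Contact came at TCP z = 185 mm, exactly where the rails should stop it, and the lid stands between the middle rods. I seat it, let go and retreat.

```bash
python3 - <<'E'
from plan import *
R=down(0.);p=r.get_obs()['ee_pos']
r.set_gripper(0.0,8)
h=r.move_l(p-[0,0,2],R,rate=10,force_limit=8);o=r.get_obs();print(h,o['ee_pos'],o['ft_force'],o['ft_torque'])
r.set_gripper(0.5);r.hold(.3);o=r.get_obs();print(o['ft_force'])
p=o['ee_pos'];h=r.move_l(p+[0,0,60],R,rate=60,force_limit=8);print(h)
r.move_l(p+[0,0,200],R,rate=150)
r.goto([420,50,400],rot(D(90),-1));r.hold(.5)
a=save('top6','top');b=save('side6','side')
for c in('top','side'):
    for n in('hook','handle'):print(c,n,[(np.array(d['xy']),round(d['confidence'],2)) for d in r.tip_of(n,c)[:2]])
f=lambda im,x0,x1,y0,y1,k:cv2.resize(im[y0:y1,x0:x1],None,fx=k,fy=k,interpolation=cv2.INTER_CUBIC)
cv2.imwrite('pics/k.png',np.hstack([f(a,380,460,180,280,5),f(b,290,370,230,330,5)])[:,:,::-1])
print(r.get_obs()['clock'])
E
```

```text
False [ 447.99 -353.13  184.99] [1.09 2.82 8.05] [ 0.36  0.07 -0.04]
[ 0.43  0.9  -0.26]
False
top hook [(array([419.6, 228.9]), 0.58)]
top handle [(array([439.3, 224.8]), 0.75)]
side hook [(array([341., 307.]), 0.97)]
side handle [(array([343.8, 264.9]), 0.66)]
28.4667
```

View pics/k.png

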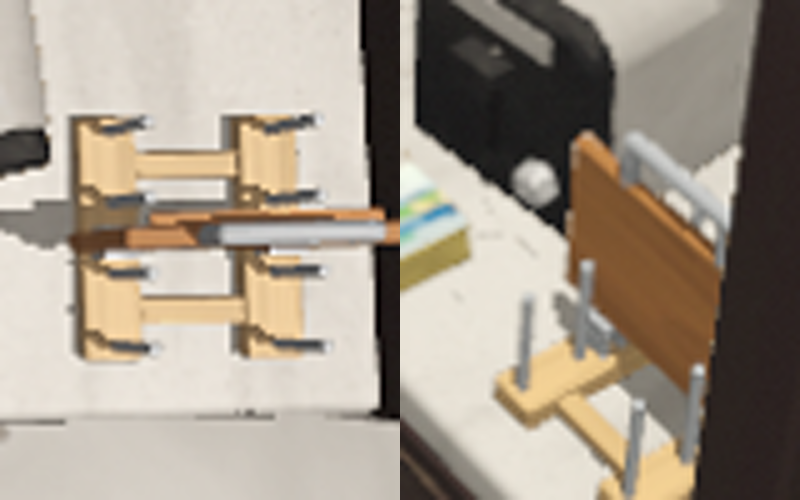

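The lid stands upright in the middle slot, with the handle at the top (285,232 in the top crop), and the gripper is clear of it. I hand the job in.

```bash
python3 -c "
from station import r
print(r.finish_job())"
```

```text
the job is handed in; nothing more can be done
None
```

The lid was swung upright, lifted straight off its hinge pins, and set on the rails in the rack's middle slot with the handle at the top; the job was handed in at about 28.5 s of the 64 s, and the verdict is not shown to me.

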